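# Load a drying rack's balance bar and trim it level

## Task

Hang the two dark steel saddle pieces astride the pivoting drying bar, one left, one right: first the wide one on the left arm (the one with the clamp collar), sliding it outward until you feel it press lightly, by a few newtons, against the collar, without ramming it. Then hang the narrow one on the right arm, at least 4 cm out from the pivot, and slide it along the bar until the bar rests level by itself, with the wide one still against the collar. Do not press hard on the bar and leave the other things on the table where they are.

Things in the scene. Friction and masses are not known exactly. Their poses are not given: they have to be found in the camera images.
- wide_c (a point): Wide dark-steel saddle, loose, on its legs: inverted U 60 mm long (own y), 28 across (x), 118 tall with lug. Legs 4 thick, 70 tall; slot between them 20 wide, open below and at both y ends; roof 8 thick; on it a central grip lug 14 (x) by 20 (y) by 40 tall. Point = centre, half-way up: 59 above the leg ends, 11 below the slot's roof, 39 below the lug's middle. 0.2 to 0.39 kg.
- narrow_c (a point): Narrow dark-steel saddle, loose, standing on its legs: shape, height, slot and lug as the wide one, but only 32 mm long (own y), legs 6 thick, so 32 across (x). Point = centre, half-way up: 59 above the leg ends, 11 below the slot's roof, 39 below the lug's middle. 0.2 to 0.38 kg, so where it balances must be found out.
- bar_mid (a point): Pivot of the drying bar, on a post, 150 mm above the table; axes turn with the bar. Aluminium bar 12 wide (x), 14 high, along its own y to 186 mm each side, smooth; +y = left arm, -y = right arm. A hung saddle's roof rests on the bar's top, its centre 4 below the bar's axis. Post cheeks: within 14 mm of the pivot, 15 above the axis. End block at y -192. Foot plate 150 x 110 x 14.
- bar (a joint): Tilt of the bar in rad about its own x: 0 level, positive = left (+y) arm up, right arm down. Free pivot with a soft centring spring (0.3 N m/rad), damped (settles in about 1 s), stops at -0.16 and 0.16. One saddle alone brings it down to the stop.
- collar: Clamp collar on the bar's left arm: dark steel block 32 (x) by 12 (along the bar) by 28 mm (z); origin at its centre, on the bar's axis, axes as the bar's. Centre 115 to 127 mm left of the pivot, set anew each time. Its inner face stops the wide saddle, whose centre is then 36 mm from the collar's. Held by friction, firm to 20 N: 2 to 5 N suffice, over 10 rams it.
- channel: bystander: lying U-channel offcut without a lug, 90 x 40 x 25 mm, bare steel; origin under its centre
- spraycan: bystander: black spray can, 56 mm across, 180 mm tall; origin under its centre
- glue: bystander: white bottle with red cap, 48 mm across, 130 mm tall; origin under its centre
- carton: bystander: cardboard carton 60 x 60 x 130 mm; origin under its centre
- taperoll: bystander: paper tape roll lying flat, 90 mm across, 24 mm high; origin under its centre
- brush: bystander: paint brush lying flat, about 200 mm long
- offcut: bystander: plywood offcut 90 x 50 x 18 mm; origin under its centre

How it is judged:
On the way, in this order (a step that is already met when the one before it is completed fails the run):
1. the wide saddle hangs on the left arm and presses lightly (over 1 N) against the collar (x of wide_c in the frame of bar_mid between -0.009 and 0.009 m and z of wide_c in the frame of bar_mid between -0.01 and 0.002 m and y of wide_c in the frame of collar between -0.0395 and -0.03 m and contact force between wide and collar above 1 N), for 0.1 s.
2. the narrow saddle hangs on the right arm, 40 to 178 mm out, the wide one still at the collar (x of narrow_c in the frame of bar_mid between -0.009 and 0.009 m and z of narrow_c in the frame of bar_mid between -0.01 and 0.002 m and y of narrow_c in the frame of bar_mid between -0.178 and -0.04 m and x of wide_c in the frame of bar_mid between -0.009 and 0.009 m and z of wide_c in the frame of bar_mid between -0.01 and 0.002 m and y of wide_c in the frame of collar between -0.0395 and -0.03 m), for 0.2 s.
At the end, for the whole second after the job is handed in: Both saddles hang released and at rest astride the bar, roof on the bar's top: the wide one on the left arm within 3.5 mm of the collar, the narrow one on the right arm with its centre 40 to 178 mm from the pivot, and the bar rests within 0.025 rad (1.4 degrees) of level (all of step 2 and value of joint bar between -0.025 and 0.025 rad and velocity of joint bar between -0.03 and 0.03 rad/s and linear speed of each of wide, narrow below 0.02 m/s); the robot touches nothing.
It fails at once if the wide saddle is rammed against the collar (over 10 N) (contact force between wide and collar above 10 N).
It fails at once if the arm presses on the bar itself with over 10 N (contact force between the arm and bar above 10 N).
It fails at once if a bystander is moved by over 30 mm (distance of any of channel, spraycan, glue, carton, taperoll, brush, offcut from where it was at the start of the episode above 0.03 m).
It also fails if it takes over 72 s, if anything falls off the work surface, if the arm or the gripper's body presses on something with over 40 N, if the wrist force passes 120 N, or if a joint passes its speed limit or range.

## Robot

A 7-joint arm with a two-finger parallel gripper is mounted at the origin on the work surface. World frame = base frame: x ahead of the robot, y to its left, z up, the work surface at z = 0. Lengths are in m, angles in rad, forces in N, time in s.
With the tool pointing down it reaches from about 0.4 to 0.925 m from the base axis. Payload 5.6 kg.
Tool frame: the origin (TCP) lies on the centre line of the jaws, within the pads' length; the fingertips stand 22 mm ahead of it and the grasp point (between the pads) lies 3 mm ahead of it (manip.tip_extent is the z of the fingertips in the tool frame, in m); z points along the fingers, x is the direction in which the jaws open and shut, and the axes are right-handed (so a half turn about z gives the same grasp; the last joint's range is limited). The gripper opens to 85 mm and grips with 20 to 120 N. Pads are 22 mm wide; open, the fingers measure 114 mm over their backs; the gripper's body (76 mm by 85 mm) begins 54 mm behind the grasp point. The pads swing forward as they close: fully open they stand 13 mm farther back than shut.
Start: joints at [-1.378, 0.468, -0.012, 1.603, 0.006, 1.071, -0.056], TCP at [0.152, 0.632, 0.253] pointing down, gripper open.
Joint ranges: [-2.53, 2.53], [-0.31, 2.02], [-1.57, 1.55], [0.28, 2.44], [-1.29, 4.43], [0.15, 1.84], [-2.92, 2.92]. Speed limits (rad/s): [2.57, 2.57, 3.14, 3.14, 3.14, 3.14, 3.14].

## Interface

Orientations are given as a rotation vector (axis times angle).
In Python, from plant import state, vision, sign_off, manip gives the robot as it stands.
- The arm moves only by the tool jog_arm, never from a script. Its argument "steps" is a list of rows, each a list of 4 numbers: the shift along the tool's x, y, z in cm, then the turn about the tool's z in rad. In form: [[dx, dy, dz, yaw], ...]. A call has 1 to 8 rows; each row is the pose to reach, as a shift and turn from the pose commanded when the call began, along the tool's axes at that moment; what a row does not reach only later rows make up. A row lasts 1/8 s, in which the tool goes at most 62.5 mm and 10.7 degrees, less where a joint would pass 70% of its speed; a pose out of reach is approached as far as the arm can. A call with a gripper value outside its range is refused whole. "jaw" is the opening, from -1 (shut) to 1 (fully open), so that 0 is half open, set as the call begins (left out, the last holds). The fingers move at their own pace and stop on an object; "force" is the grip in N (left out, the last holds). Time passes only in rows, so rows that repeat a pose let the fingers close. It gives the time, the measured TCP pose, the force and the opening at its end, in the units of the state.
- state(): the state, without advancing time (a new reading comes with each control period).
- vision.read_camera(name): name is "scene" or "side" or "wrist"; returns the picture (420x560x3 uint8, blue, green, red); there is no depth.
- vision.camera_info(name): a dict with "intrinsics" (3x3 intrinsics, pixels), "k1" (the pictures are not rectified: a ray, as slopes to the right and down, at radius r is drawn at 1 + k1 r^2 times it, then the intrinsics apply), "rvec" (rotation vector, rad) and "tvec" (3), from world to camera coordinates, as OpenCV has them; the wrist camera has in their place "T_tool_cam" (4x4, takes a point from camera to tool coordinates, whose origin is the TCP and whose axes are the tool frame's). Camera axes: x right, y down, z forward; pixel columns grow to the right and rows downward; lengths in m; the calibration is good to about 2 mm. A picture is of the moment at which its call begins: read the wrist's pose just before it. camera_info takes no time and is no camera call.
- sign_off(): hands the job in, once; it reports no verdict.
The state is a dict: "time_s": time; "joint_positions": joint angles; "joint_vel": joint speeds; "joint_efforts": joint torques, N m; "eef_pos": TCP position; "ee_rot": TCP orientation; "ft_force": force on the tool from outside, world axes, zero at the start; "ft_torque": the same for the moment, N m; "grip_width": finger opening in m.
Only numpy, scipy, OpenCV 4.12 (cv2) and the standard library are available. Lean on these libraries where they do the work, as an engineer would, in place of code of your own. Each camera call takes 0.05 s, during which the arm holds its last target. There are 200 camera calls.

## Working session

There is one attempt and no reset: what is moved stays moved. The work goes in short steps, Python scripts to look and compute and a tool call to move; the robot and the scene stay as the last step left them, time stands still between calls to the robot, and variables do not carry over. Pictures are saved under pics/ and viewed, about 8 in all and at most 12, crops included, and the job is handed in when it is done.

Besides the shell and the picture viewer there is one more tool, called after "Request:" as a command line: name --pt "numbers of a row" for each row, then --argument value for the rest. jog_arm: Moves the arm, as the interface text tells. Its arguments: {"type":"object","properties":{"steps":{"type":"array"},"jaw":{"type":"number"},"force":{"type":"number"}},"required":["steps"]}

```bash
mkdir -p pics; python3 - <<'E'
from plant import state, vision, manip
import cv2,numpy as np
s=state();print(s, manip.tip_extent)
for n in("scene","side","wrist"):
    cv2.imwrite(f"pics/{n}0.png",vision.read_camera(n)); print(n,vision.camera_info(n))
E
```

```text
{'time_s': 0.0, 'joint_positions': array([-1.37799275,  0.46839964, -0.01158069,  1.60365199,  0.00598485,
        1.07138409, -0.05630625]), 'joint_vel': array([-0.00108874,  0.00110217,  0.00110437,  0.00029294, -0.0008624 ,
        0.00056822,  0.0002235 ]), 'joint_efforts': array([ 3.88353055e-05, -5.32377362e+01,  2.12879770e-02, -2.51311719e+01,
        1.13280164e-02,  7.61419942e-03, -1.14141469e-05]), 'eef_pos': array([0.1518059 , 0.63147996, 0.25231196]), 'ee_rot': array([ 2.46646607e+00,  1.94384278e+00, -2.10652998e-03]), 'ft_force': array([-0.34845789,  0.74042739,  0.17477957]), 'ft_torque': array([ 0.04261682, -0.01231883,  0.01488136]), 'grip_width': 0.08525866545978246} 0.022
scene {'intrinsics': array([[427.23341554,   0.        , 281.59233339],
       [  0.        , 427.23341554, 200.67486073],
       [  0.        ,   0.        ,   1.        ]]), 'k1': -0.010287253136260761, 'rvec': array([ 1.69544707,  1.48343007, -0.82421706]), 'tvec': array([-0.07240676, -0.19114013,  1.62962632])}
side {'intrinsics': array([[403.97099915,   0.        , 275.67934444],
       [  0.        , 403.97099915, 213.00974247],
       [  0.        ,   0.        ,   1.        ]]), 'k1': 0.0007611001497819914, 'rvec': array([ 2.21491014, -0.34146076,  0.13649075]), 'tvec': array([-0.53826652,  0.19839381,  0.99478791])}
wrist {'intrinsics': array([[369.29514928,   0.        , 282.24581519],
       [  0.        , 369.29514928, 213.37236174],
       [  0.        ,   0.        ,   1.        ]]), 'k1': -0.05842881464613155, 'T_tool_cam': array([[ 9.99999575e-01,  2.19778719e-04, -8.95833312e-04,
         1.57757983e-04],
       [ 2.87034356e-05,  9.63314462e-01,  2.68375197e-01,
        -6.83015037e-02],
       [ 9.21952342e-04, -2.68375109e-01,  9.63314046e-01,
        -1.21021172e-01],
       [ 0.00000000e+00,  0.00000000e+00,  0.00000000e+00,
         1.00000000e+00]])}
```

View pics/scene0.png

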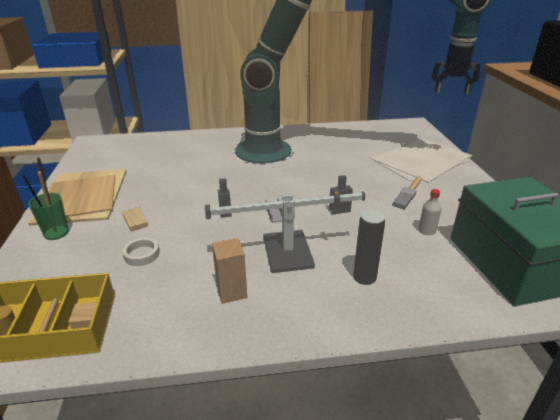

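View pics/side0.png

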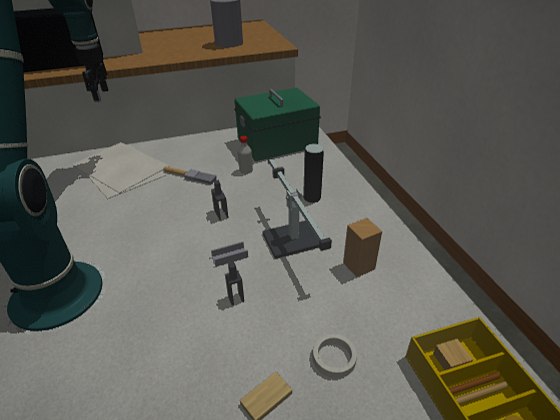

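```bash
cat > h.py <<'E'
import numpy as np,cv2
from scipy.spatial.transform import Rotation as R
from plant import vision,state
def cam(n,st=None):
    i=vision.camera_info(n);K=i['intrinsics']
    if n=='wrist':
        T=np.eye(4);T[:3,:3]=R.from_rotvec(st['ee_rot']).as_matrix();T[:3,3]=st['eef_pos'];T=T@i['T_tool_cam']
        return K,i['k1'],T[:3,:3],T[:3,3]
    Rm=R.from_rotvec(i['rvec']).as_matrix();return K,i['k1'],Rm.T,-Rm.T@i['tvec']
def ray(n,uv,st=None):
    K,k1,Rw,c=cam(n,st)
    p=cv2.undistortPoints(np.array([[uv]],float),K,np.array([k1,0,0,0.]))[0,0]
    d=Rw@np.array([*p,1]);return c,d/np.linalg.norm(d)
def onz(n,uv,z,st=None):
    c,d=ray(n,uv,st);return c+d*(z-c[2])/d[2]
def tri(*rs):
    A=sum(np.eye(3)-np.outer(d,d) for c,d in rs);b=sum((np.eye(3)-np.outer(d,d))@c for c,d in rs)
    p=np.linalg.solve(A,b);return p,[np.linalg.norm((np.eye(3)-np.outer(d,d))@(p-c)) for c,d in rs]
def proj(n,P,st=None):
    K,k1,Rw,c=cam(n,st);q=Rw.T@(np.array(P)-c)
    return cv2.projectPoints(q.reshape(1,3),np.zeros(3),np.zeros(3),K,np.array([k1,0,0,0.]))[0][0,0]
E
python3 - <<'E'
from h import *
a=cv2.imread('pics/scene0.png')[165:305,195:385];b=cv2.imread('pics/side0.png')[150:310,200:340]
a=cv2.resize(a,None,fx=4,fy=4,interpolation=cv2.INTER_CUBIC)
b=cv2.resize(b,None,fx=4,fy=4,interpolation=cv2.INTER_CUBIC)
g=lambda x:(255*(x/255.)**.5).astype('u1')
cv2.imwrite('pics/a.png',g(a));cv2.imwrite('pics/b.png',g(b));print(a.shape,b.shape)
for n in('scene','side'):print(cam(n)[3])
E
```

```text
(560, 760, 3) (640, 560, 3)
[ 1.47894667 -0.11974022  0.70415783]
[ 0.33866416 -0.79186614  0.75957129]
```

View pics/a.png

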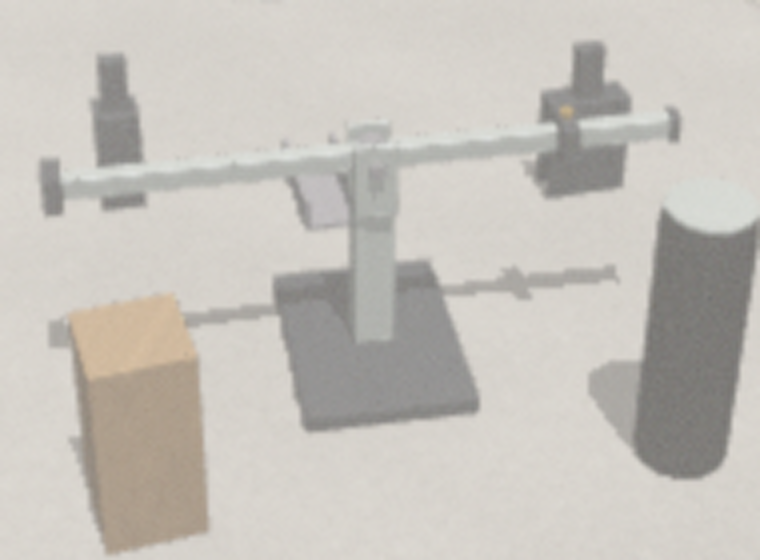

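View pics/b.png

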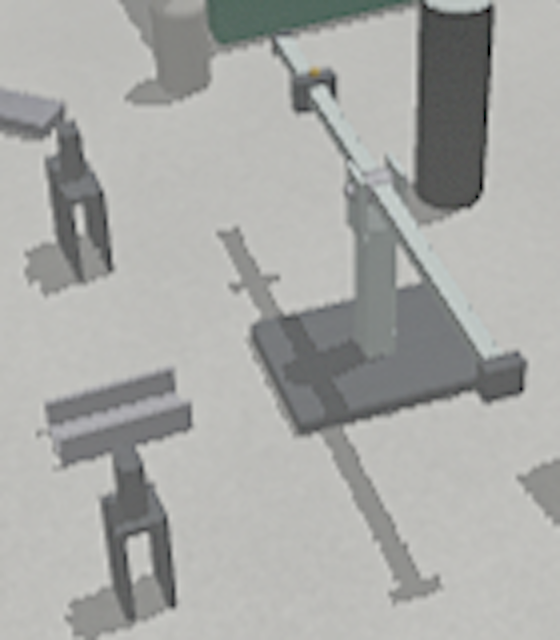

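```bash
python3 - <<'E'
from h import *
S=lambda x,y:(195+(x+.5)/4-.5,165+(y+.5)/4-.5)
D=lambda x,y:(200+(x+.5)/4-.5,150+(y+.5)/4-.5)
for nm,a,b in [('wide top',(589,46),(68,126)),('narrow top',(111,58),(127,452)),('endblk',(52,187),(502,377)),('leftend',(674,124),(282,43)),('collar',(569,128),(314,88)),('collar screw',(567,112),(316,73)),('pivottop',(369,130),(373,176))]:
    p,e=tri(ray('scene',S(*a)),ray('side',D(*b)));print(nm,p.round(4),np.round(e,4))
for nm,a in [('wideL',(546,196)),('wideR',(624,184)),('narL',(103,210)),('narR',(145,205)),('footA',(306,430)),('footB',(478,410))]:
    print(nm,onz('scene',S(*a),0).round(4))
for nm,a in [('wide l',(82,282)),('wide r',(112,271)),('nar l',(130,618)),('nar r',(173,606))]:
    print(nm,onz('side',D(*a),0).round(4))
for n in [('w',(589,46),(68,126)),('n',(111,58),(127,452))]:
    print(n[0],onz('scene',S(*n[1]),.118).round(4),onz('side',D(*n[2]),.118).round(4))
E
```

```text
wide top [0.4453 0.1875 0.1176] [0.0001 0.0001]
narrow top [ 0.4173 -0.1491  0.1185] [0.0006 0.0006]
endblk [ 0.6243 -0.1851  0.1481] [0.0006 0.0006]
leftend [0.6088 0.1969 0.1502] [0.0006 0.0006]
collar [0.6115 0.1286 0.1533] [0.002 0.002]
collar screw [0.6128 0.1265 0.1661] [0.0016 0.0016]
pivottop [0.6121 0.0041 0.1622] [0.0025 0.0025]
wideL [0.4577 0.1603 0.    ]
wideR [0.4499 0.2216 0.    ]
narL [ 0.4316 -0.1645  0.    ]
narR [ 0.4293 -0.1339  0.    ]
footA [ 0.6892 -0.0438  0.    ]
footB [0.6852 0.0641 0.    ]
wide l [0.4367 0.1558 0.    ]
wide r [0.4607 0.1616 0.    ]
nar l [ 0.4046 -0.1652 -0.    ]
nar r [ 0.4309 -0.1643 -0.    ]
w [0.4462 0.1872 0.118 ] [0.4452 0.1872 0.118 ]
n [ 0.4172 -0.1495  0.118 ] [ 0.4172 -0.1478  0.118 ]
```

```bash
cat >> h.py <<'E'
def go(P,yaw):
    """shift (cm, tool axes) and turn so that TCP=P and tool x along (cos yaw, sin yaw) or opposite"""
    s=state();M=R.from_rotvec(s['ee_rot']).as_matrix()
    d=M.T@(np.array(P)-s['eef_pos'])*100
    t=M.T@np.array([np.cos(yaw),np.sin(yaw),0]);a=np.arctan2(t[1],t[0])
    print('shift',d.round(2),'turn',round(a,3),'or',round(a-np.sign(a)*np.pi,3),'tilt',M[2].round(3),'pos',s['eef_pos'].round(4),'F',s['ft_force'].round(2),'t',s['time_s'],'q7',s['joint_positions'][6].round(2),'w',s['grip_width'].round(4))
E
python3 - <<'E'
from h import *
go([.4455,.1872,.25],.127)
S=lambda x,y:(195+(x+.5)/4-.5,165+(y+.5)/4-.5)
print('can',onz('scene',S(707,208),.18),'carton',onz('scene',S(135,335),.13))
E
```

```text
Traceback (most recent call last):
  File "h.py", line 27, in go
    print('shift',d.round(2),'turn',round(a,3),'or',round(a-np.sign(a)*np.pi,3),'tilt',M[2].round(3),'pos',s['eef_pos'].round(4),'F',s['ft_force'].round(2),'t',s['time_s'],'q7',s['joint_positions'][6].round(2),'w',s['grip_width'].round(4))
                                                                                                                                                                                                                      ^^^^^^^^^^^^^^^^^^^^^
AttributeError: 'float' object has no attribute 'round'
```

```bash
sed -i "s/s\['grip_width'\].round(4)/round(s['grip_width'],4)/" h.py
python3 - <<'E'
from h import *
go([.4455,.1872,.25],.127)
S=lambda x,y:(195+(x+.5)/4-.5,165+(y+.5)/4-.5)
print('can',onz('scene',S(707,208),.18),'carton',onz('scene',S(135,335),.13))
E
```

```text
shift [-36.35  38.94   0.31] turn 1.208 or -1.934 tilt [-0.001  0.    -1.   ] pos [0.1518 0.6316 0.2525] F [-0.27 -0.61 -0.41] t 0.15 q7 -0.06 w 0.0853
can [0.74214299 0.17279297 0.18      ] carton [ 0.74725612 -0.14047915  0.13      ]
```

Request:
jog_arm --pt "-36.4 39.0 0 1.208" --pt "-36.4 39.0 0 1.208" --pt "-36.4 39.0 0 1.208" --pt "-36.4 39.0 0 1.208" --pt "-36.4 39.0 0 1.208" --pt "-36.4 39.0 0 1.208" --pt "-36.4 39.0 0 1.208" --pt "-36.4 39.0 0 1.208" --jaw 0.2 --force 40

```text
time_s: 1.15
eef_pos: [0.4283, 0.2132, 0.2535]
ee_rot: [-3.135, -0.199, -0.001]
ft_force: [0.7, 0.0, 0.6]
grip_width: 0.0513
```

```bash
python3 - <<'E'
from h import *
go([.4455,.1872,.25],.127)
E
```

```text
shift [1.38 2.8  0.35] turn -0.0 or 3.141 tilt [ 0.    -0.001 -1.   ] pos [0.4283 0.2132 0.2535] F [0.7  0.04 0.55] t 1.15 q7 -0.31 w 0.0513
```

Request:
jog_arm --pt "0 0 0 0" --pt "0 0 0 0"

```text
time_s: 1.4
eef_pos: [0.4272, 0.2152, 0.2532]
ee_rot: [-3.135, -0.199, 0.001]
ft_force: [0.4, 0.2, -0.4]
grip_width: 0.0511
```

```bash
python3 - <<'E'
from h import *
go([.4455,.1872,.20],.127)
s=state();im=vision.read_camera('wrist');cv2.imwrite('pics/w1.png',im)
print(proj('wrist',[.4455,.1872,.118],s))
E
```

```text
shift [1.46 3.01 5.31] turn -0.0 or 3.141 tilt [-0. -0. -1.] pos [0.4272 0.2152 0.2532] F [ 0.35  0.2  -0.37] t 1.4 q7 -0.32 w 0.0511
[302.51522885 248.13234225]
```

View pics/w1.png

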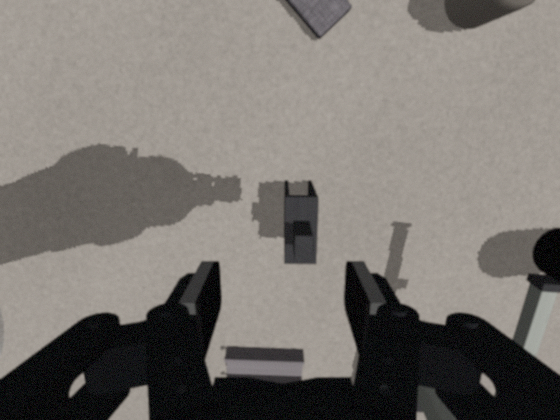

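```bash
python3 - <<'E'
from h import *
s=state()
for p in [(285.5,195.5),(316.5,195.5),(285,263),(317,263)]: print(onz('wrist',p,.078,s).round(4))
print(np.mean([onz('wrist',p,.078,s) for p in [(285.5,195.5),(316.5,195.5),(285,263),(317,263)]],0))
im=cv2.imread('pics/w1.png')[180:280,260:350]
cv2.imwrite('pics/w1c.png',cv2.resize((255*(im/255.)**.4).astype('u1'),None,fx=6,fy=6,interpolation=cv2.INTER_CUBIC))
E
```

```text
[0.429  0.2169 0.078 ]
[0.4542 0.2201 0.078 ]
[0.4364 0.1574 0.078 ]
[0.4639 0.161  0.078 ]
[0.44584873 0.18885729 0.078     ]
```

Request:
jog_arm --pt "1.5 2.9 0 0.01" --pt "1.5 2.9 5 0.01" --pt "1.5 2.9 9 0.01" --pt "1.5 2.9 12 0.01" --pt "1.5 2.9 14 0.01" --pt "1.5 2.9 14.8 0.01" --pt "1.5 2.9 14.8 0.01" --pt "1.5 2.9 14.8 0.01"

```text
time_s: 2.45
eef_pos: [0.4465, 0.1887, 0.1061]
ee_rot: [-3.135, -0.185, -0.002]
ft_force: [0.9, -0.4, 0.3]
grip_width: 0.0514
```

Request:
jog_arm --pt "0 0 0 0" --pt "0 0 0 0" --pt "0 0 0 0" --pt "0 0 0 0" --pt "0 0 0 0" --pt "0 0 0 0" --jaw -1 --force 40

```text
time_s: 3.2
eef_pos: [0.4465, 0.1882, 0.1059]
ee_rot: [-3.136, -0.183, -0.001]
ft_force: [-1.4, -0.5, 6.1]
grip_width: 0.0138
```

```bash
python3 - <<'E'
from h import *
go([.446,.188,.105],.127)
E
```

```text
shift [-0.05  0.02  0.09] turn -0.01 or 3.131 tilt [ 0.001 -0.001 -1.   ] pos [0.4465 0.1882 0.1059] F [-1.4  -0.47  6.1 ] t 3.2 q7 -0.1 w 0.0138
```

Request:
jog_arm --pt "0 0 -3 0" --pt "0 0 -8 0" --pt "0 0 -14 0" --pt "0 0 -18 0" --pt "0 0 -19.5 0" --pt "0 0 -19.5 0" --pt "0 0 -19.5 0" --pt "0 0 -19.5 0"

```text
time_s: 4.2
eef_pos: [0.4454, 0.1876, 0.2986]
ee_rot: [3.134, 0.183, -0.004]
ft_force: [0.2, -0.9, -3.1]
grip_width: 0.0134
```

```bash
python3 - <<'E'
from h import *
F=[]
for i in range(4):
    vision.read_camera('wrist');F.append(state()['ft_force'][2])
print(F)
go([.6137,.0767,.30],.0406)
E
```

```text
[np.float64(-2.0139728491948454), np.float64(-2.5929689487259084), np.float64(-2.1051092048818663), np.float64(-2.110903910024817)]
shift [15.36 13.   -0.04] turn 0.076 or -3.065 tilt [-0.001  0.001 -1.   ] pos [0.446  0.1879 0.2997] F [ 0.15  0.38 -2.11] t 4.4 q7 -0.28 w 0.0133
```

Request:
jog_arm --pt "3.5 3 0 0.02" --pt "8 6.8 0 0.04" --pt "12 10.2 0 0.06" --pt "14.5 12.3 0 0.076" --pt "15.4 13 0 0.076" --pt "15.4 13 0 0.076" --pt "15.4 13 0 0.076" --pt "15.4 13 0 0.076"

```text
time_s: 5.4
eef_pos: [0.6135, 0.0781, 0.3005]
ee_rot: [-3.14, -0.067, 0.0]
ft_force: [1.2, 0.5, -2.4]
grip_width: 0.0136
```

```bash
python3 - <<'E'
from h import *
go([.6137,.0767,.30],.0406)
s=state();im=vision.read_camera('wrist')
g=(255*(im/255.)**.6).astype('u1')
cv2.imwrite('pics/w2.png',g)
cv2.imwrite('pics/side2.png',vision.read_camera('side'));cv2.imwrite('pics/scene2.png',vision.read_camera('scene'))
np.save('w2.npy',np.r_[s['eef_pos'],s['ee_rot']])
E
```

```text
shift [0.01 0.14 0.05] turn 0.002 or -3.139 tilt [-0.    -0.001 -1.   ] pos [0.6135 0.0781 0.3005] F [ 1.2   0.5  -2.44] t 5.4 q7 0.07 w 0.0136
```

View pics/w2.png

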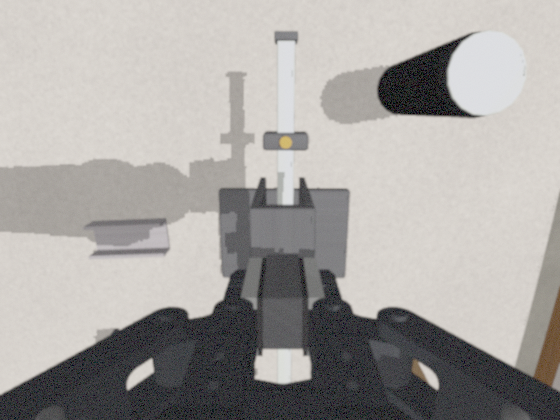

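```bash
python3 - <<'E'
from h import *
v=np.load('w2.npy');s=dict(eef_pos=v[:3],ee_rot=v[3:])
im=cv2.imread('pics/w2.png').astype(int)
for r in (30,36,45,60,80,100,120,140):print(r,im[r,255:315:3].sum(1)//3)
print('col',im[120:160,270].sum(1)//3, im[120:160,302].sum(1)//3)
E
```

```text
30 [207 206 209 210 208 210 206 190 192 193 194 195 192 194 199 208 207 208
 208 210]
36 [208 210 208 210 208 207 200 134 134 134 131 133 135 139 152 206 206 208
 208 206]
45 [209 211 207 209 209 210 209 198 220 222 222 222 222 213 206 206 208 209
 209 206]
60 [209 210 207 209 210 213 213 204 221 221 222 223 221 211 210 208 208 207
 207 205]
80 [210 212 210 209 208 207 208 206 221 222 223 222 221 211 207 212 214 208
 211 212]
100 [209 211 210 211 210 209 210 206 220 222 222 222 222 212 211 212 211 211
 211 214]
120 [210 210 210 211 209 211 211 207 221 222 221 222 222 206 213 212 211 212
 212 212]
140 [206 210 201 120 129 132 131 135 137 169 169 170 156 135 137 134 137 130
 189 210]
col [211 210 208 208 209 208 209 211 210 207 189 152 103 104 119 130 132 129
 129 134 132 129 130 132 131 127 126 130 124 140 179 204 211 212 211 212
 210 211 209 211] [212 212 214 213 212 211 209 209 209 208 201 166 112 102 119 131 133 133
 136 136 133 137 134 130 130 133 131 130 124 128 166 201 210 212 211 211
 211 213 212 210]
```

```bash
cat > barfit.py <<'E'
from h import *
v=np.load('w2.npy');s=dict(eef_pos=v[:3],ee_rot=v[3:])
im=cv2.imread('pics/w2.png').astype(float).mean(2);im=cv2.blur(im,(1,5))
P=[]
for r in list(range(46,128,4))+list(range(156,166,4)):
    c=np.where(im[r,270:302]>216)[0]+270
    if len(c)<8: continue
    a=onz('wrist',(c[0]-.5,r),.157,s);b=onz('wrist',(c[-1]+.5,r),.157,s);P.append([*(a+b)[:2]/2,np.linalg.norm(a-b)])
P=np.array(P);k=np.polyfit(P[:,1],P[:,0],1);print('width',P[:,2].mean(),'x=%.4f+%.4f*y'%(k[1],k[0]),'resid',np.std(P[:,0]-np.polyval(k,P[:,1])))
for nm,c,r,z in [('collar outer top',285,131.5,.164),('collar inner top (edge)',285,149.7,.164),('L',263,141,.164),('R',308,141,.164),('left end',286,41.5,.157)]:
    print(nm,onz('wrist',(c,r),z,s).round(4))
print('tcp',s['eef_pos'])
E
python3 barfit.py
```

```text
width 0.009901322668602816 x=0.6178+-0.0361*y resid 0.0002853574583528592
collar outer top [0.6127 0.1326 0.164 ]
collar inner top (edge) [0.6133 0.1202 0.164 ]
L [0.5979 0.1255 0.164 ]
R [0.6288 0.1269 0.164 ]
left end [0.6108 0.1913 0.157 ]
tcp [0.61351958 0.07811045 0.30051336]
```

Request:
jog_arm --pt "0.15 0 0 0" --pt "0.15 0 1.5 0" --pt "0.15 0 3.5 0" --pt "0.15 0 6 0" --pt "0.15 0 8.5 0" --pt "0.15 0 10 0" --pt "0.15 0 10 0" --pt "0.15 0 10 0"

```text
time_s: 6.55
eef_pos: [0.6164, 0.0769, 0.201]
ee_rot: [-3.141, -0.064, -0.002]
ft_force: [1.2, -1.0, -3.0]
grip_width: 0.0135
```

```bash
python3 - <<'E'
from h import *
go([.615,.0781,.193],.036)
E
```

```text
shift [-0.13 -0.13  0.8 ] turn 0.005 or -3.137 tilt [ 0.001 -0.    -1.   ] pos [0.6164 0.0769 0.201 ] F [ 1.23 -1.01 -3.04] t 6.55 q7 0.13 w 0.0135
```

Request:
jog_arm --pt "-0.1 0 0.4 0" --pt "-0.1 0 0.7 0" --pt "-0.1 0 0.7 0" --pt "-0.1 -0.2 0.7 0" --pt "-0.1 -0.4 0.7 0" --pt "-0.1 -0.6 0.7 0" --pt "-0.1 -0.7 0.7 0" --pt "-0.1 -0.7 0.7 0"

```text
time_s: 7.55
eef_pos: [0.6145, 0.084, 0.1933]
ee_rot: [-3.141, -0.065, -0.0]
ft_force: [-0.1, 0.3, -1.5]
grip_width: 0.0135
```

```bash
python3 - <<'E'
from h import *
go([.615,.09,.193],.036)
from plant import vision
cv2.imwrite('pics/side3.png',vision.read_camera('side'));cv2.imwrite('pics/scene3.png',vision.read_camera('scene'))
a=cv2.imread('pics/side3.png')[120:260,220:340];b=cv2.imread('pics/scene3.png')[140:280,260:400]
g=lambda x:(255*(cv2.resize(x,(400*x.shape[1]//x.shape[0],400),interpolation=cv2.INTER_CUBIC)/255.)**.5).astype('u1')
cv2.imwrite('pics/c3.png',np.hstack([g(a),g(b)]))
print(state()['ft_force'])
E
```

```text
shift [ 0.08 -0.6   0.03] turn 0.005 or -3.137 tilt [ 0. -0. -1.] pos [0.6145 0.084  0.1933] F [-0.08  0.31 -1.55] t 7.55 q7 0.12 w 0.0135
[ 0.05820836  0.52546496 -2.69112157]
```

View pics/c3.png

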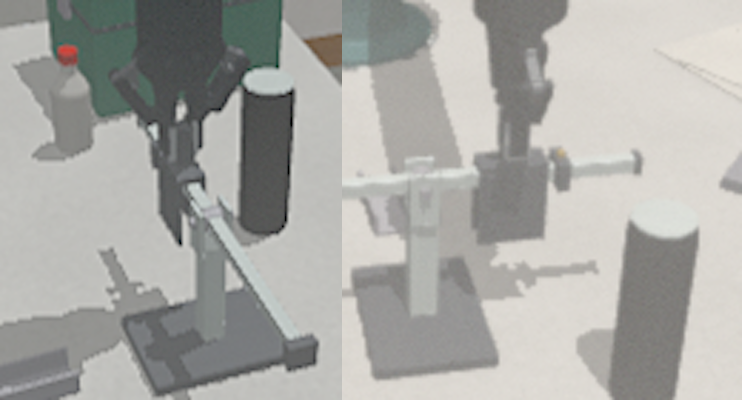

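Request:
jog_arm --pt "0.05 -0.1 0 0" --pt "0.05 -0.2 0 0" --pt "0.05 -0.3 0 0" --pt "0.05 -0.3 0 0"

```text
time_s: 8.15
eef_pos: [0.6148, 0.087, 0.1933]
ee_rot: [-3.141, -0.065, -0.0]
ft_force: [0.4, 0.6, -2.6]
grip_width: 0.0132
```

Request:
jog_arm --pt "0 -0.05 0 0" --pt "0 -0.1 0 0"

```text
time_s: 8.4
eef_pos: [0.6148, 0.0879, 0.1933]
ee_rot: [3.141, 0.064, 0.0]
ft_force: [-0.5, 0.1, -2.1]
grip_width: 0.0139
```

Request:
jog_arm --pt "0 -0.05 0 0" --pt "0 -0.05 0 0"

```text
time_s: 8.65
eef_pos: [0.6147, 0.0885, 0.1933]
ee_rot: [-3.141, -0.064, 0.0]
ft_force: [0.4, -0.2, -2.5]
grip_width: 0.0132
```

Request:
jog_arm --pt "0 -0.05 0 0" --pt "0 -0.05 0 0"

```text
time_s: 8.9
eef_pos: [0.6147, 0.089, 0.1933]
ee_rot: [-3.141, -0.064, -0.0]
ft_force: [0.9, -0.3, -2.9]
grip_width: 0.014
```

Request:
jog_arm --pt "0 -0.05 0 0" --pt "0 -0.05 0 0"

```text
time_s: 9.15
eef_pos: [0.6147, 0.0895, 0.1933]
ee_rot: [-3.141, -0.064, -0.0]
ft_force: [0.6, 0.1, -3.5]
grip_width: 0.0131
```

Request:
jog_arm --pt "0 -0.03 0 0" --pt "0 -0.03 0 0"

```text
time_s: 9.4
eef_pos: [0.6147, 0.0897, 0.1933]
ee_rot: [-3.141, -0.064, -0.0]
ft_force: [-0.4, -1.4, -2.4]
grip_width: 0.0135
```

Request:
jog_arm --pt "0 -0.02 0 0" --pt "0 -0.02 0 0"

```text
time_s: 9.65
eef_pos: [0.6147, 0.0899, 0.1933]
ee_rot: [-3.141, -0.064, -0.0]
ft_force: [0.3, -0.7, -2.1]
grip_width: 0.0134
```

Request:
jog_arm --pt "0 -0.03 0 0" --pt "0 -0.03 0 0"

```text
time_s: 9.9
eef_pos: [0.6147, 0.0902, 0.1933]
ee_rot: [-3.141, -0.064, -0.0]
ft_force: [-0.2, -0.5, -1.9]
grip_width: 0.0134
```

Request:
jog_arm --pt "0 -0.03 0 0" --pt "0 -0.03 0 0"

```text
time_s: 10.15
eef_pos: [0.6147, 0.0905, 0.1933]
ee_rot: [-3.141, -0.064, -0.0]
ft_force: [-0.4, -0.2, -1.5]
grip_width: 0.0136
```

Request:
jog_arm --pt "0 -0.04 0 0" --pt "0 -0.04 0 0"

```text
time_s: 10.4
eef_pos: [0.6147, 0.0909, 0.1933]
ee_rot: [-3.141, -0.064, -0.0]
ft_force: [0.5, -0.4, -2.0]
grip_width: 0.0134
```

```bash
python3 - <<'E'
from h import *
s=state();im=vision.read_camera('wrist')
print(s['ft_force'])
c=im[110:260,220:350];cv2.imwrite('pics/w4.png',cv2.resize((255*(c/255.)**.5).astype('u1'),None,fx=4,fy=4,interpolation=cv2.INTER_CUBIC))
E
```

```text
[ 0.54780884 -0.3635579  -2.02030542]
```

View pics/w4.png

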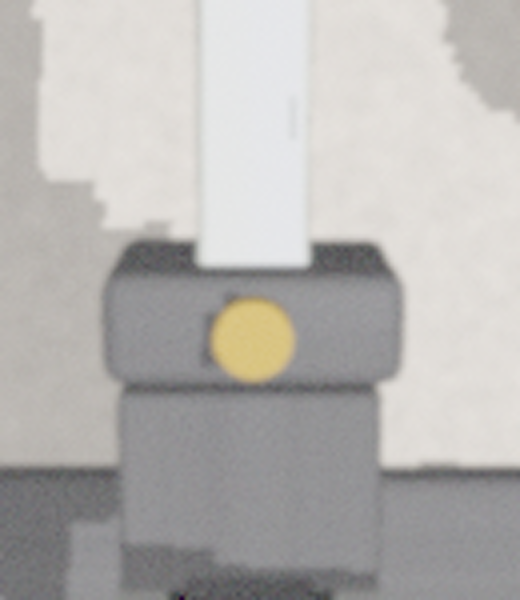

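Request:
jog_arm --pt "0 -0.03 0 0" --pt "0 -0.03 0 0"

```text
time_s: 10.7
eef_pos: [0.6147, 0.091, 0.1933]
ee_rot: [3.141, 0.064, 0.0]
ft_force: [0.1, -0.7, -2.4]
grip_width: 0.0135
```

Request:
jog_arm --pt "0 -0.03 0 0" --pt "0 -0.03 0 0"

```text
time_s: 10.95
eef_pos: [0.6147, 0.0911, 0.1933]
ee_rot: [3.141, 0.064, 0.0]
ft_force: [0.3, -1.3, -2.6]
grip_width: 0.0133
```

Request:
jog_arm --pt "0 -0.03 0 0" --pt "0 -0.03 0 0"

```text
time_s: 11.2
eef_pos: [0.6146, 0.0912, 0.1933]
ee_rot: [3.14, 0.064, 0.0]
ft_force: [-0.0, -3.2, -2.1]
grip_width: 0.0136
```

Request:
jog_arm --pt "0 -0.02 0 0" --pt "0 -0.02 0 0"

```text
time_s: 11.45
eef_pos: [0.6146, 0.0913, 0.1933]
ee_rot: [3.14, 0.063, -0.0]
ft_force: [0.2, -4.6, -2.1]
grip_width: 0.0134
```

Request:
jog_arm --pt "0 0 0 0" --pt "0 0.06 0.05 0" --pt "0 0.1 0.2 0" --pt "0 0.12 0.3 0" --pt "0 0.14 0.4 0" --pt "0 0.14 0.4 0" --force 20

```text
time_s: 12.2
eef_pos: [0.6148, 0.0917, 0.1896]
ee_rot: [-3.14, -0.066, -0.001]
ft_force: [-1.9, 0.3, 2.8]
grip_width: 0.0136
```

```bash
python3 - <<'E'
from h import *
for i in range(5):
    cv2.imwrite('pics/tmp.png',vision.read_camera('scene'));s=state();print(s['ft_force'].round(1),s['eef_pos'].round(4))
E
```

```text
[-1.7  0.2  2.6] [0.6148 0.0916 0.1896]
[-0.3 -0.6  1.1] [0.6148 0.0915 0.1894]
[-0.9  0.6 -0.4] [0.6148 0.0914 0.1893]
[ 0.4  0.4 -0.2] [0.6149 0.0912 0.1892]
[ 0.8  1.5 -0.2] [0.6148 0.0912 0.1891]
```

Request:
jog_arm --pt "0 0.02 0.1 0" --pt "0 0.03 0.2 0" --pt "0 0.04 0.3 0" --pt "0 0.05 0.4 0" --pt "0 0.05 0.4 0" --pt "0 0.05 0.4 0"

```text
time_s: 13.2
eef_pos: [0.6148, 0.0903, 0.1856]
ee_rot: [-3.141, -0.065, -0.001]
ft_force: [-0.7, 2.3, 3.9]
grip_width: 0.0133
```

Request:
jog_arm --pt "0 0 0 0" --pt "0 0 0 0" --pt "0 0 0 0" --pt "0 0 -3 0" --pt "0 0 -8 0" --pt "0 0 -12 0" --pt "0 0 -12 0" --jaw 0.2

```text
time_s: 14.08
eef_pos: [0.6164, 0.0898, 0.3089]
ee_rot: [-3.139, -0.064, -0.01]
ft_force: [-1.0, 0.2, -1.1]
grip_width: 0.0508
```

```bash
python3 - <<'E'
from h import *
go([.4172,-.149,.305],.05)
a=vision.read_camera('side')[140:270,230:340];b=vision.read_camera('scene')[160:290,190:380]
g=lambda x:(255*(cv2.resize(x,(420*x.shape[1]//x.shape[0],420),interpolation=cv2.INTER_CUBIC)/255.)**.5).astype('u1')
o=np.hstack([g(a),g(b)]);o=cv2.resize(o,(800,int(o.shape[0]*800/o.shape[1])));cv2.imwrite('pics/c5.png',o)
E
```

```text
shift [-20.88  23.05   0.22] turn -0.009 or 3.132 tilt [ 0.007 -0.002 -1.   ] pos [0.6164 0.0898 0.3089] F [-0.96  0.15 -1.11] t 14.075 q7 0.05 w 0.0508
```

View pics/c5.png

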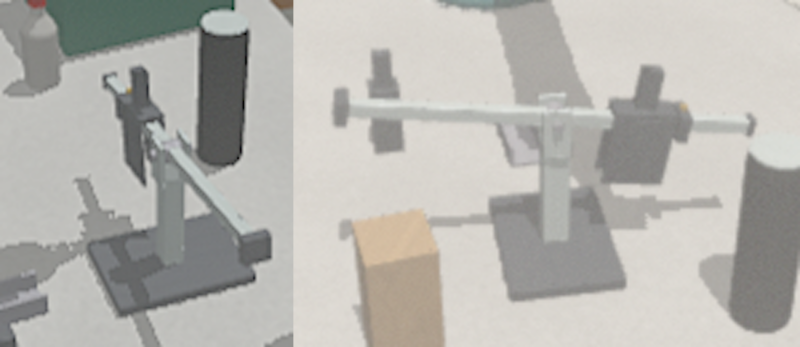

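Request:
jog_arm --pt "-4 4.5 0 0" --pt "-8 9 0 0" --pt "-12 13.5 0 0" --pt "-16.5 18.3 1 -0.01" --pt "-19.5 21 3 -0.01" --pt "-20.9 21 5 -0.01" --pt "-20.9 21 5 -0.01" --pt "-20.9 21 5 -0.01"

```text
time_s: 15.18
eef_pos: [0.4153, -0.1279, 0.2554]
ee_rot: [3.14, 0.082, 0.0]
ft_force: [-1.0, 0.0, 0.5]
grip_width: 0.0511
```

```bash
python3 - <<'E'
from h import *
go([.4172,-.149,.105],.05)
s=state();im=vision.read_camera('wrist');print(s['eef_pos'],state()['eef_pos'])
np.save('w6.npy',np.r_[s['eef_pos'],s['ee_rot']]);cv2.imwrite('pics/w6.png',im)
p=proj('wrist',[.4172,-.149,.098],s).astype(int);print(p)
x0,y0=p[0]-50,max(p[1]-60,0)
c=im[y0:y0+120,x0:x0+100];print(x0,y0)
cv2.imwrite('pics/w6c.png',cv2.resize((255*(c/255.)**.4).astype('u1'),None,fx=5,fy=5,interpolation=cv2.INTER_CUBIC))
E
```

```text
shift [ 0.08  2.1  15.05] turn 0.002 or -3.14 tilt [ 0.     0.001 -1.   ] pos [ 0.4153 -0.1279  0.2554] F [-0.96  0.    0.53] t 15.175 q7 0.36 w 0.0511
[ 0.41527604 -0.12794252  0.25544998] [ 0.41557187 -0.12794113  0.25568171]
[283 227]
233 167
```

View pics/w6c.png

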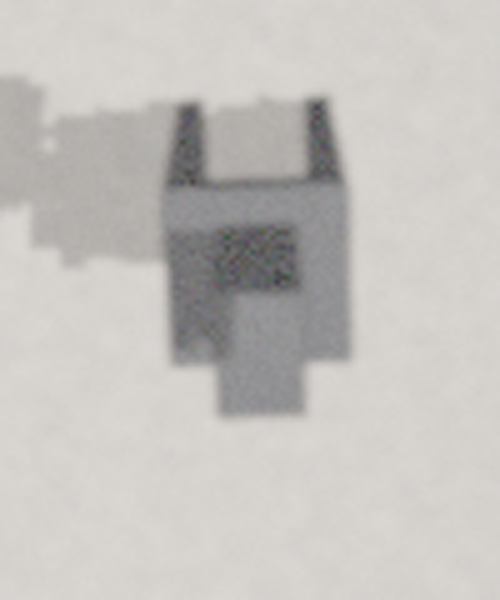

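```bash
python3 - <<'E'
from h import *
v=np.load('w6.npy');s=dict(eef_pos=v[:3],ee_rot=v[3:])
Q=lambda x,y:(233+(x+.5)/5-.5,167+(y+.5)/5-.5)
A=[onz('wrist',Q(*p),.078,s) for p in [(163,188),(346,186),(172,363),(351,360)]]
B=[onz('wrist',Q(*p),.118,s) for p in [(231,297),(300,295),(219,413),(304,413)]]
print(np.round(A,4),np.mean(A,0),np.mean(B,0))
for i,j in((0,2),(1,3)):print((A[i]-A[j])[0]/(A[j]-A[i])[1])
for i,j in((0,1),(2,3)):print((A[j]-A[i])[1]/(A[j]-A[i])[0])
print(onz('wrist',Q(262,413),.118,s), onz('wrist',Q(262,296),.118,s))
go([.4172,-.149,.105],.05)
E
```

```text
[[ 0.4011 -0.1361  0.078 ]
 [ 0.4315 -0.1342  0.078 ]
 [ 0.4039 -0.1669  0.078 ]
 [ 0.4344 -0.1648  0.078 ]] [ 0.41773368 -0.15051267  0.078     ] [ 0.41837145 -0.15060411  0.118     ]
0.08941550955672486
0.09448337687685475
0.06346290714154944
0.06998386985021057
[ 0.41864757 -0.15977552  0.118     ] [ 0.4176576  -0.14145442  0.118     ]
shift [ 0.04  2.1  15.07] turn 0.002 or -3.139 tilt [ 0.001  0.001 -1.   ] pos [ 0.4156 -0.1279  0.2557] F [-0.09 -0.22  1.61] t 15.225 q7 0.36 w 0.0515
```

Request:
jog_arm --pt "0.15 2.25 0 -0.03" --pt "0.15 2.25 5 -0.03" --pt "0.15 2.25 9 -0.03" --pt "0.15 2.25 12 -0.03" --pt "0.15 2.25 14 -0.03" --pt "0.15 2.25 14.9 -0.03" --pt "0.15 2.25 14.9 -0.03" --pt "0.15 2.25 14.9 -0.03"

```text
time_s: 16.23
eef_pos: [0.418, -0.1508, 0.1071]
ee_rot: [3.139, 0.128, 0.003]
ft_force: [0.3, -1.0, 0.3]
grip_width: 0.0516
```

Request:
jog_arm --pt "0 0 0 0" --pt "0 0 0 0" --pt "0 0 0 0" --pt "0 0 0 0" --pt "0 0 0 0" --pt "0 0 0 0" --jaw -1 --force 40

```text
time_s: 16.98
eef_pos: [0.4176, -0.1507, 0.1068]
ee_rot: [-3.139, -0.127, -0.002]
ft_force: [-0.1, 0.4, 6.0]
grip_width: 0.0133
```

Request:
jog_arm --pt "0 0 -3 0" --pt "0 0 -8 0" --pt "0 0 -14 0" --pt "0 0 -18 0" --pt "0 0 -20 0" --pt "0 0 -20 0" --pt "0 0 -20 0" --pt "0 0 -20 0"

```text
time_s: 17.98
eef_pos: [0.4163, -0.1505, 0.305]
ee_rot: [3.139, 0.127, -0.004]
ft_force: [0.1, 0.6, -3.0]
grip_width: 0.0136
```

```bash
python3 - <<'E'
from h import *
F=[]
for i in range(8):
    vision.read_camera('wrist');F.append(round(state()['ft_force'][2],2))
print(F,np.mean(F))
go([.6178+.0361*.055,-.055,.305],.036)
E
```

```text
[np.float64(-2.75), np.float64(-2.71), np.float64(-2.04), np.float64(-1.78), np.float64(-2.19), np.float64(-2.15), np.float64(-2.89), np.float64(-2.74)] -2.40625
shift [20.98 -7.9   0.11] turn 0.045 or -3.097 tilt [-0.  0. -1.] pos [ 0.4171 -0.1507  0.3062] F [ 0.1   0.05 -2.74] t 18.375 q7 0.39 w 0.0133
```

Request:
jog_arm --pt "4 -1.2 0 0.01" --pt "9 -2.7 0 0.02" --pt "14 -4.2 0 0.03" --pt "18 -5.5 0 0.04" --pt "20 -6.1 0 0.045" --pt "20.9 -6.4 0 0.045" --pt "20.9 -6.4 0 0.045" --pt "20.9 -6.4 0 0.045"

```text
time_s: 19.38
eef_pos: [0.6194, -0.0708, 0.3065]
ee_rot: [-3.141, -0.055, 0.0]
ft_force: [-0.6, -0.2, -2.2]
grip_width: 0.0136
```

```bash
python3 - <<'E'
from h import *
go([.6203,-.070,.214],.036)
cv2.imwrite('pics/w7.png',vision.read_camera('wrist'))
E
```

```text
shift [ 0.09 -0.07  9.25] turn -0.001 or 3.14 tilt [-0. -0. -1.] pos [ 0.6194 -0.0708  0.3065] F [-0.55 -0.2  -2.19] t 19.375 q7 0.37 w 0.0136
```

View pics/w7.png

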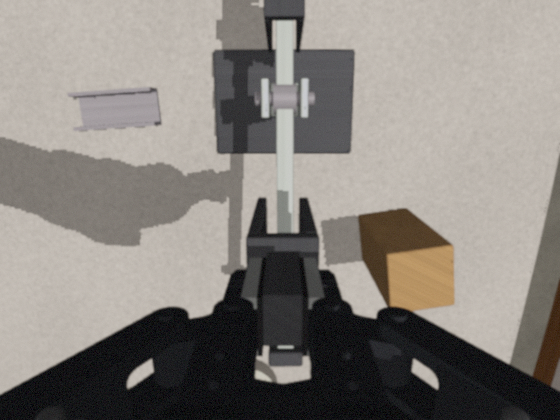

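Request:
jog_arm --pt "0.08 0 1.5 0" --pt "0.08 0 4 0" --pt "0.08 0 6.5 0" --pt "0.08 0 8.3 0" --pt "0.08 0 9 0" --pt "0.08 0 9 0" --pt "0.08 0 9 0"

```text
time_s: 20.3
eef_pos: [0.6216, -0.0702, 0.2172]
ee_rot: [3.141, 0.056, 0.003]
ft_force: [-0.6, 0.5, -2.5]
grip_width: 0.0139
```

Request:
jog_arm --pt "0 0 0.2 0" --pt "0 0 0.4 0" --pt "0 0 0.6 0" --pt "0 0 0.8 0" --pt "0 0 0.8 0"

```text
time_s: 20.92
eef_pos: [0.6211, -0.07, 0.2083]
ee_rot: [-3.141, -0.056, -0.0]
ft_force: [-0.4, -0.1, -1.0]
grip_width: 0.0135
```

```bash
python3 - <<'E'
from h import *
go([.6203,-.070,.200],.036)
im=vision.read_camera('wrist');s=state();cv2.imwrite('pics/w8.png',im)
v=[285,97]
w=dict(eef_pos=[.6194,-.0708,.3065],ee_rot=[-3.141,-.055,0])
print(onz('wrist',v,.165,w),onz('wrist',v,.155,w))
E
```

```text
shift [-0.08 -0.    0.83] turn -0.0 or 3.141 tilt [ 0. -0. -1.] pos [ 0.6211 -0.07    0.2083] F [-0.37 -0.14 -0.97] t 20.925 q7 0.43 w 0.0135
[0.61821275 0.00644435 0.165     ] [0.6182641  0.00678688 0.155     ]
```

Request:
jog_arm --pt "-0.05 0 0.2 0" --pt "-0.05 0 0.4 0" --pt "-0.05 0 0.6 0" --pt "-0.05 0 0.8 0" --pt "-0.05 0 1.0 0" --pt "-0.05 0 1.2 0" --pt "-0.05 0 1.35 0" --pt "-0.05 0 1.35 0"

```text
time_s: 21.98
eef_pos: [0.6204, -0.0699, 0.1946]
ee_rot: [-3.141, -0.056, 0.0]
ft_force: [0.4, -1.3, -0.1]
grip_width: 0.0137
```

```bash
python3 - <<'E'
from h import *
F=[]
for i in range(10):
    im=vision.read_camera('scene' if i%2 else 'side');s=state();F.append(s['ft_force'])
    cv2.imwrite(f'pics/t8_{i%2}.png',im)
print(np.mean(F,0),np.std(F,0));go([.6203,-.070,.200],.036)
E
```

```text
[-0.28625383 -0.58990555 -0.21700237] [0.71078916 0.37764195 0.47561424]
shift [-0.01  0.   -0.52] turn -0.0 or 3.141 tilt [-0. -0. -1.] pos [ 0.6204 -0.07    0.1948] F [-1.42 -0.48 -0.28] t 22.475 q7 0.44 w 0.0134
```

```bash
cat > tilt.py <<'E'
from h import *
P0=np.array([.6176,.006,.15]);u=np.array([-.0361,1,0]);u/=np.linalg.norm(u)
T0=cv2.imread('pics/scene0.png');T1=cv2.imread('pics/side0.png')
up=lambda im:cv2.resize(cv2.GaussianBlur(im,(3,3),0),None,fx=8,fy=8,interpolation=cv2.INTER_CUBIC)
def shift(T,im,c,h):
    x,y=c;t=up(T[y-h:y+h+1,x-h:x+h+1]);m=h+20
    r=cv2.matchTemplate(up(im[y-m:y+m+1,x-m:x+m+1]),t,cv2.TM_CCOEFF_NORMED);_,v,_,l=cv2.minMaxLoc(r)
    return np.array(l)/8.-20,v
def tilt(scene,side):
    out=[]
    for n,T,im,c,r in(('scene',T0,scene,(208,212),-.192),('scene',T0,scene,(363,196),.186),('side',T1,side,(325,244),-.192),('side',T1,side,(271,161),.186)):
        d,v=shift(T,im,c,5)
        f=lambda a:proj(n,P0+r*(np.cos(a)*u+np.sin(a)*np.array([0,0,1])))
        g=np.linspace(-.2,.2,401);e=[np.linalg.norm(f(a)-f(0)-d) for a in g];i=int(np.argmin(e))
        out.append((round(g[i],4),round(e[i],1),round(v,2)))
    return out
if __name__=='__main__':
    import sys
    a=vision.read_camera('scene');b=vision.read_camera('side');print(tilt(a,b),state()['time_s'])
    cv2.imwrite('pics/ts.png',a);cv2.imwrite('pics/td.png',b)
E
python3 - <<'E'
from tilt import *
print(tilt(cv2.imread('pics/t8_1.png'),cv2.imread('pics/t8_0.png')))
print(tilt(cv2.imread('pics/scene2.png'),cv2.imread('pics/side2.png')))
E
```

```text
Traceback (most recent call last):
  File "tilt.py", line 14, in tilt
    g=np.linspace(-.2,.2,401);e=[np.linalg.norm(f(a)-f(0)-d) for a in g];i=int(np.argmin(e))
                                                     ~^^^
  File "tilt.py", line 13, in <lambda>
    f=lambda a:proj(n,P0+r*(np.cos(a)*u+np.sin(a)*np.array([0,0,1])))
               ~~~~^^^^^^^^^^^^^^^^^^^^^^^^^^^^^^^^^^^^^^^^^^^^^^^^^^
  File "h.py", line 20, in proj
    K,k1,Rw,c=cam(n,st);q=Rw.T@(np.array(P)-c)
              ~~~^^^^^^
  File "h.py", line 5, in cam
    i=vision.camera_info(n);K=i['intrinsics']
ValueError: time passes only in moves, steps and waits
```

```bash
sed -i "s/i=vision.camera_info(n);K/i=INFO[n];K/; s/^def cam/INFO={n:vision.camera_info(n) for n in('scene','side','wrist')}\ndef cam/" h.py
python3 - <<'E'
from tilt import *
print(tilt(cv2.imread('pics/t8_1.png'),cv2.imread('pics/t8_0.png')))
print(tilt(cv2.imread('pics/scene2.png'),cv2.imread('pics/side2.png')))
E
```

```text
[(np.float64(-0.018), np.float64(0.0), 1.0), (np.float64(-0.019), np.float64(0.0), 0.99), (np.float64(-0.019), np.float64(0.2), 0.89), (np.float64(-0.011), np.float64(0.0), 0.98)]
[(np.float64(-0.004), np.float64(0.0), 1.0), (np.float64(-0.002), np.float64(0.0), 0.99), (np.float64(-0.004), np.float64(0.1), 0.89), (np.float64(0.01), np.float64(1.0), 0.87)]
```

Request:
jog_arm --pt "0 0 0 0" --pt "0 0 0 0" --pt "0 0 0 0" --pt "0 0 0 0" --pt "0 0 0 0" --pt "0 0 0 0" --pt "0 0 0 0" --pt "0 0 0 0" --jaw -0.1 --force 20

```text
time_s: 23.48
eef_pos: [0.6205, -0.07, 0.1948]
ee_rot: [-3.141, -0.056, 0.0]
ft_force: [0.8, -0.4, -1.3]
grip_width: 0.0386
```

```bash
python3 tilt.py; python3 tilt.py
```

```text
[(np.float64(-0.018), np.float64(0.0), 1.0), (np.float64(-0.019), np.float64(0.0), 0.99), (np.float64(-0.021), np.float64(0.2), 0.89), (np.float64(-0.011), np.float64(0.0), 0.98)] 23.575
[(np.float64(-0.018), np.float64(0.0), 1.0), (np.float64(-0.019), np.float64(0.0), 0.99), (np.float64(-0.021), np.float64(0.2), 0.89), (np.float64(-0.011), np.float64(0.0), 0.98)] 23.675
```

Request:
jog_arm --pt "0 0 -0.2 0" --pt "0 0 -0.2 0"

```text
time_s: 23.92
eef_pos: [0.6207, -0.0701, 0.1971]
ee_rot: [3.141, 0.056, 0.001]
ft_force: [0.7, 1.3, 0.2]
grip_width: 0.0387
```

Request:
jog_arm --pt "0 0 0 0" --pt "0 0 0 0" --pt "0 0 0 0" --pt "0 0 0 0" --pt "0 0 0 0" --jaw -1

```text
time_s: 24.55
eef_pos: [0.6205, -0.07, 0.1968]
ee_rot: [3.141, 0.056, -0.0]
ft_force: [-0.8, -0.5, -0.1]
grip_width: 0.0134
```

```bash
python3 tilt.py; python3 -c "
from h import *
go([.6203,-.0723,.195],.036)"
```

```text
[(np.float64(-0.016), np.float64(0.0), 1.0), (np.float64(-0.018), np.float64(0.0), 0.99), (np.float64(-0.019), np.float64(0.2), 0.87), (np.float64(-0.009), np.float64(0.1), 0.98)] 24.65
shift [-0.03  0.23  0.18] turn -0.0 or 3.142 tilt [-0. -0. -1.] pos [ 0.6205 -0.07    0.1968] F [-1.48 -0.07 -0.15] t 24.65 q7 0.44 w 0.0134
```

Request:
jog_arm --pt "0 0.05 0.03 0" --pt "0 0.11 0.06 0" --pt "0 0.17 0.1 0" --pt "0 0.22 0.13 0" --pt "0 0.22 0.13 0" --pt "0 0.22 0.13 0"

```text
time_s: 25.4
eef_pos: [0.6207, -0.0722, 0.1955]
ee_rot: [3.141, 0.056, 0.0]
ft_force: [-0.0, 1.4, -0.2]
grip_width: 0.0139
```

Request:
jog_arm --pt "0 0 0 0" --pt "0 0 0 0" --pt "0 0 0 0" --pt "0 0 0 0" --pt "0 0 0 0" --pt "0 0 0 0" --pt "0 0 0 0" --pt "0 0 0 0" --jaw -0.1

```text
time_s: 26.4
eef_pos: [0.6207, -0.0722, 0.1955]
ee_rot: [3.141, 0.056, 0.0]
ft_force: [0.6, 0.4, -0.5]
grip_width: 0.0384
```

Request:
jog_arm --pt "0 0 -1.5 0" --pt "0 0 -5 0" --pt "0 0 -9 0" --pt "0 0 -12 0" --pt "0 0 -12 0" --pt "0 0 -12 0" --pt "0 0 -12 0" --pt "0 0 -12 0"

```text
time_s: 27.4
eef_pos: [0.6203, -0.0721, 0.3146]
ee_rot: [3.141, 0.056, -0.002]
ft_force: [0.1, -0.3, 0.1]
grip_width: 0.0382
```

```bash
python3 tilt.py; python3 - <<'E'
from h import *
go([.6203,-.0723,.195],.036)
a=cv2.imread('pics/td.png')[140:270,230:340];b=cv2.imread('pics/ts.png')[160:290,190:380]
g=lambda x:(255*(cv2.resize(x,(420*x.shape[1]//x.shape[0],420),interpolation=cv2.INTER_CUBIC)/255.)**.5).astype('u1')
o=np.hstack([g(a),g(b)]);cv2.imwrite('pics/c9.png',cv2.resize(o,(800,int(o.shape[0]*800/o.shape[1]))))
E
```

```text
[(np.float64(-0.004), np.float64(0.0), 1.0), (np.float64(-0.002), np.float64(0.0), 0.99), (np.float64(-0.004), np.float64(0.1), 0.89), (np.float64(0.0), np.float64(0.0), 1.0)] 27.5
shift [-0.000e+00  1.000e-02  1.199e+01] turn -0.0 or 3.141 tilt [-0.001  0.    -1.   ] pos [ 0.6204 -0.0722  0.3149] F [-0.17 -0.31  0.56] t 27.5 q7 0.36 w 0.0383
```

View pics/c9.png

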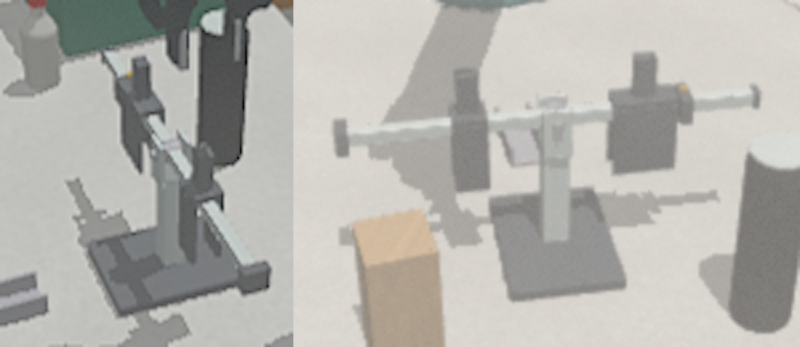

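Request:
jog_arm --pt "0 -3 -2 0" --pt "0 -7 -4 0" --pt "0 -10 -4 0" --pt "0 -10 -4 0" --pt "0 -10 -4 0" --pt "0 -10 -4 0"

```text
time_s: 28.25
eef_pos: [0.617, 0.026, 0.3554]
ee_rot: [3.14, 0.052, -0.0]
ft_force: [0.3, -0.3, 0.1]
grip_width: 0.0386
```

```bash
python3 tilt.py; python3 - <<'E'
from h import *
s=state();im=vision.read_camera('wrist');cv2.imwrite('pics/w10.png',im)
L=np.array([-.0361,1,0])
base=np.array([.6176,.006,.164])
for off in(-.010,0.010):
  print(off)
  for r in np.arange(.07,.140,.001):
    p=proj('wrist',base+L*r+np.array([off,0,0]),s)
    v=cv2.getRectSubPix(im,(1,1),tuple(map(float,p)))[0,0].mean();print(f'{r*1000:.0f}:{v:.0f}',end=' ')
print(p,s['eef_pos'])
E
```

```text
[(np.float64(-0.002), np.float64(0.0), 1.0), (np.float64(-0.004), np.float64(0.0), 0.99), (np.float64(-0.004), np.float64(0.1), 0.89), (np.float64(0.0), np.float64(0.0), 1.0)] 28.35
-0.01
70:54 71:46 72:46 73:47 74:46 75:45 76:47 77:45 78:40 79:46 80:48 81:45 82:45 83:43 84:48 85:46 86:46 87:48 88:52 89:67 90:72 91:73 92:78 93:77 94:76 95:76 96:76 97:77 98:77 99:79 100:77 101:79 102:77 103:79 104:78 105:79 106:79 107:77 108:75 109:78 110:81 111:92 112:69 113:41 114:47 115:68 116:73 117:74 118:76 119:78 120:79 121:79 122:78 123:76 124:83 125:119 126:156 127:169 128:172 129:173 130:172 131:172 132:172 133:170 134:169 135:168 136:172 137:175 138:175 139:171 0.01
70:76 71:77 72:77 73:79 74:77 75:78 76:79 77:78 78:78 79:77 80:79 81:80 82:77 83:80 84:76 85:77 86:77 87:79 88:81 89:81 90:80 91:76 92:78 93:79 94:78 95:77 96:79 97:79 98:79 99:79 100:79 101:80 102:81 103:79 104:78 105:77 106:79 107:78 108:77 109:81 110:80 111:83 112:78 113:47 114:33 115:59 116:72 117:79 118:82 119:78 120:80 121:79 122:81 123:80 124:78 125:84 126:122 127:161 128:173 129:174 130:174 131:176 132:175 133:176 134:175 135:172 136:171 137:169 138:172 139:172 [294.94118013  45.22150571] [0.61700675 0.02639651 0.3554383 ]
```

```bash
python3 -c "
from plant import sign_off
print(sign_off())"
```

```text
the job is handed in; nothing more can be done
None
```

Both saddles hang released on the drying bar, and I handed the job in at about 28 s of the 72 s allowed. Sign-off gave no verdict.

- **Wide saddle:** I hung it on the left arm and pushed it against the collar in 0.2 to 0.5 mm steps. The push read 3.2 N, then 4.6 N at the last step; I backed off slightly and let go. The bar tipped left with the saddle still at the collar.
- **Narrow saddle:** I hung it about 76 mm out from the pivot, where the bar rested at -0.018 rad. I gripped it again, slid it about 2 mm farther out and released it.

**Last checks:**
- **Tilt:** the tracked bar ends gave -0.004 to 0 rad in two camera views, the same in two readings about 0.9 s apart. This is relative to the bar's starting position. A rough triangulation put that start within about 0.006 rad of level, so the bar should be well inside the 0.025 rad limit.
- **Gap at the collar:** the overhead camera showed about 1 to 1.5 mm, against the allowed 3.5 mm. The collar's rounded edge makes this reading uncertain by about 1 mm.
- **Other objects:** the arm was clear of everything at hand-in. I did not measure the bystanders, but the pictures I viewed showed no sign of anything being touched.

Two readings disagreed. The side camera's view of the bar's left end differed from the other tilt readings by up to 0.01 rad during balancing, but agreed at the end. The wrist force was noisy by about 0.5 N, so I used it only as a rough weight estimate of 2.2 to 2.4 N for each saddle.

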